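# Sort the microscopy bench

## Task

The samples and stain used at the microscope have been left mixed on the bench. Put each kind back where it belongs: the two culture dishes flat and side by side on the steel tray, the two specimen pots in the rack with two wide bays, one pot to a bay, and the loose dropper bottle in the empty bay of the small wooden caddy, next to the one already there. Keep everything upright all the while, leave the bottle that is already in the caddy standing in its bay, and do not knock over the glass beaker.

Things in the scene. Friction and masses are not known exactly. Their poses are not given: they have to be found in the camera images.
- dish_a: culture dish, clear plastic, a beige disc showing through its lid: flat and round, lid 60 mm across, 16 mm high in all (lid from 4 mm up; base under it 56 mm across), about 26 g, closed, handled as one piece; origin at the centre of its underside, z up; stands on the bench at the start; grip it across the lid. The two dishes are alike
- dish_b: culture dish, clear plastic, a beige disc showing through its lid: flat and round, lid 60 mm across, 16 mm high in all (lid from 4 mm up; base under it 56 mm across), about 26 g, closed, handled as one piece; origin at the centre of its underside, z up; stands on the bench at the start; grip it across the lid. The two dishes are alike
- pot_a: specimen pot, opaque white plastic, ribbed white screw lid, paper band: squat, 62 mm high; lid 53 mm across from 46 mm up to the top, body below tapering from 48 to 43 mm at the foot, about 60 g, lid stays on; origin at the centre of its underside, z up; stands on the bench at the start. The two pots are alike
- pot_b: specimen pot, opaque white plastic, ribbed white screw lid, paper band: squat, 62 mm high; lid 53 mm across from 46 mm up to the top, body below tapering from 48 to 43 mm at the foot, about 60 g, lid stays on; origin at the centre of its underside, z up; stands on the bench at the start. The two pots are alike
- bottle: stain dropper bottle, brown glass with a paper band and a narrow black cap: 70.5 mm high, straight body 30 mm across up to 50 mm, cap 18 mm across above 56 mm, about 60 g; origin at the centre of its underside, z up; stands loose on the bench at the start
- kept_bottle: stain dropper bottle, brown glass with a paper band and a narrow black cap: 70.5 mm high, straight body 30 mm across up to 50 mm, cap 18 mm across above 56 mm, about 60 g; origin at the centre of its underside, z up; it already stands in the caddy's bay at the caddy's +y end and stays there
- dish_tray: flat steel tray, the place of both dishes, fixed to the bench: 110 (its x) by 170 mm (its y), floor 2 mm thick, rim 12 mm high, inside 106 by 166 mm; origin at the centre of its underside. The dishes fit side by side along its y, centred 40 mm either side of the origin; any spots flat on the floor inside the rim will do. Turned at most 0.2 rad from the world axes
- pot_rack: grey plastic rack, the place of the pots, fixed to the bench: 74 (its x) by 144 mm (its y), 20 mm high, floor, walls and the divider across its middle 4 mm thick; two bays 66 mm square, centred 35 mm either side of the origin along its y; origin at the centre of its underside. Either pot may go in either bay. Turned at most 0.2 rad from the world axes
- caddy: small wooden caddy, the place of the dropper bottles, fixed to the bench: 54 (its x) by 104 mm (its y), 20 mm high, floor, walls and divider 4 mm thick; two bays 46 mm square, centred 25 mm either side of the origin along its y; origin at the centre of its underside. Bay at +y: the bottle already put away; bay at -y: empty. Turned at most 0.2 rad from the world axes
- beaker: small empty glass beaker, 42 mm across and 56 mm high, about 50 g, standing among the things to sort; origin at the centre of its underside. Not part of the job. (A flat white timer, 50 mm square, 16 mm high, lies among them too; nothing there is taller than 71 mm; they stand in two rows along y, rows about 85 mm apart, some 125 mm apart in a row)
Mind the look-alikes: they are no part of the job. Leave any purple look-alike of the bottle alone.

How it is judged:
At the end, for the whole second after the job is handed in: Both dishes lie flat inside the rim of the steel tray; one pot in each bay of the rack (centre within 14 mm of the bay's); the loose bottle in the caddy's empty bay, the kept one in its own (13 mm); all six within 4 mm of floor height, tilted under 0.1 rad, released and at rest (20 mm/s) (x of dish_a in the frame of dish_tray between -0.026 and 0.026 m and y of dish_a in the frame of dish_tray between -0.056 and 0.056 m and z of dish_a in the frame of dish_tray between -0.002 and 0.006 m and x of dish_b in the frame of dish_tray between -0.026 and 0.026 m and y of dish_b in the frame of dish_tray between -0.056 and 0.056 m and z of dish_b in the frame of dish_tray between -0.002 and 0.006 m and ((x of pot_a in the frame of pot_rack between -0.014 and 0.014 m and y of pot_a in the frame of pot_rack between 0.021 and 0.049 m and z of pot_a in the frame of pot_rack between 0 and 0.008 m and x of pot_b in the frame of pot_rack between -0.014 and 0.014 m and y of pot_b in the frame of pot_rack between -0.049 and -0.021 m and z of pot_b in the frame of pot_rack between 0 and 0.008 m) or (x of pot_b in the frame of pot_rack between -0.014 and 0.014 m and y of pot_b in the frame of pot_rack between 0.021 and 0.049 m and z of pot_b in the frame of pot_rack between 0 and 0.008 m and x of pot_a in the frame of pot_rack between -0.014 and 0.014 m and y of pot_a in the frame of pot_rack between -0.049 and -0.021 m and z of pot_a in the frame of pot_rack between 0 and 0.008 m)) and x of bottle in the frame of caddy between -0.013 and 0.013 m and y of bottle in the frame of caddy between -0.038 and -0.012 m and z of bottle in the frame of caddy between 0 and 0.008 m and x of kept_bottle in the frame of caddy between -0.013 and 0.013 m and y of kept_bottle in the frame of caddy between 0.012 and 0.038 m and z of kept_bottle in the frame of caddy between 0 and 0.008 m and angle between each of dish_a, dish_b, pot_a, pot_b, bottle, kept_bottle's own z axis and vertical below 0.1 rad and linear speed of each of dish_a, dish_b, pot_a, pot_b, bottle, kept_bottle below 0.02 m/s); the robot touches nothing.
It fails at once if a dish, pot or bottle is tipped by more than about 40 degrees (angle between any of dish_a, dish_b, pot_a, pot_b, bottle, kept_bottle's own z axis and vertical above 0.7 rad).
It fails at once if the bottle already put away is taken out of its bay (distance of kept_bottle from where it was at the start of the episode above 0.03 m).
It fails at once if the glass beaker is knocked over (angle between beaker's own z axis and vertical above 0.7 rad).
It also fails if it takes over 128 s, if anything falls off the work surface, if the arm or the gripper's body presses on something with over 40 N, if the wrist force passes 120 N, or if a joint passes its speed limit or range.

## Robot

A 6-joint arm with a two-finger parallel gripper is mounted at the origin on the work surface. World frame = base frame: x ahead of the robot, y to its left, z up, the work surface at z = 0. Lengths are in m, angles in rad, forces in N, time in s.
With the tool pointing down it reaches from about 0.225 to 0.875 m from the base axis. Payload 3.4 kg.
Tool frame: the origin (TCP) lies between the finger pads; the fingertips stand 19 mm ahead of it and the grasp point (between the pads) is the TCP; z points along the fingers, y is the line along which they close (so a half turn about z gives the same grasp; the last joint's range is limited). The gripper opens to 85 mm and grips with 20 to 120 N. Pads are 22 mm wide; open, the fingers measure 114 mm over their backs; the gripper's body (76 mm by 85 mm) begins 54 mm behind the grasp point. The pads swing forward as they close: fully open they stand 13 mm farther back than shut.
Start: joints at [-1.242, 0.276, 1.505, -0, 1.361, -0.121], TCP at [0.25, -0.518, 0.25] pointing down, gripper open.
Joint ranges: [-2.89, 2.89], [-0.75, 2.08], [0.22, 2.7], [-1.18, 4.32], [0.11, 2.71], [-2.7, 2.7]. Speed limits (rad/s): [2.57, 2.57, 3.14, 3.14, 3.14, 3.14].

## Interface

Orientations are given as a unit quaternion [w, x, y, z].
In Python, from rig import get_state, imaging, ticket gives the robot as it stands. The module is installed in compiled form; this text tells all that it offers.
- The arm moves only by the shell command python3 -m inch 'ROWS' [FORCE]. ROWS is JSON, a list of rows, each an object with "claw": the opening, from -1 (shut) to 1 (fully open); "travel": the shift along the world's x, y, z in units of 200 mm (1.0 is 200 mm), a list of three; "turn": the turn about the world's z in units of 180 degrees (1.0 is 180 degrees). A call has 1 to 5 rows; each row is the pose to reach, as a shift and turn from the pose commanded when the call began, turning the shorter way round; what a row does not reach only later rows make up. A row lasts 1/10 s, in which the tool goes at most 50 mm and 8.59 degrees, less where a joint would pass 70% of its speed; a pose out of reach is approached as far as the arm can. A call with a number of a shift or a turn outside -1 to 1 is refused whole. A call with a gripper value outside its range is refused whole. The fingers move at their own pace and stop on an object; FORCE is the grip in N (left out, the last holds). Time passes only in rows, so rows that repeat a pose let the fingers close. It gives the time, the measured TCP pose, the force, the opening and the grip force at its end, in the units of the state.
- get_state(): the state, without advancing time (a new reading comes with each control period).
- imaging.get_image(name): name is "scene" or "top" or "wrist"; returns the picture (384x512x3 uint8, red, green, blue); there is no depth.
- imaging.camera_params(name): a dict with "camera_matrix" (3x3 intrinsics, pixels), "k1" (the pictures are not rectified: a ray, as slopes to the right and down, at radius r is drawn at 1 + k1 r^2 times it, then the intrinsics apply), "cam_to_world" (4x4, takes a point from camera to world coordinates); the wrist camera has in their place "T_tool_cam" (4x4, takes a point from camera to tool coordinates, whose origin is the TCP and whose axes are the flange's). Camera axes: x right, y down, z forward; pixel columns grow to the right and rows downward; lengths in m; the calibration is good to about 2 mm. A picture is of the moment at which its call begins: read the wrist's pose just before it. camera_params takes no time and is no camera call.
- ticket.sign_off(): hands the job in; it is judged then, once.
The state is a dict: "clock": time; "qpos": joint angles; "qd": joint speeds; "effort": joint torques, N m; "position": TCP position; "ee_rot": TCP orientation; "contact_force": force on the tool from outside, world axes, zero at the start; "moment": the same for the moment, N m; "width": finger opening in m; "gripper_force": force on a finger pad.
Only numpy, scipy, OpenCV 4.12 (cv2) and the standard library are available. Lean on these libraries where they do the work, as an engineer would, in place of code of your own. Each camera call takes 0.05 s, during which the arm holds its last target. There are 200 camera calls.

## Working session

There is one attempt and no reset: what is moved stays moved. The work goes in short steps, Python scripts to look and compute and a shell command to move; the robot and the scene stay as the last step left them, time stands still between calls to the robot, and variables do not carry over. Pictures are saved under pics/ and viewed, at most 14 in all, crops included, and the job is handed in when it is done.

```bash
mkdir -p pics
cat > h.py <<'E'
import numpy as np, cv2
from rig import get_state, imaging
def cam(n):
    p=imaging.camera_params(n); return np.array(p["camera_matrix"]),p["k1"],p
def T_wrist(st,p):
    w,x,y,z=st["ee_rot"]
    from scipy.spatial.transform import Rotation as R
    T=np.eye(4);T[:3,:3]=R.from_quat([x,y,z,w]).as_matrix();T[:3,3]=st["position"]
    return T@np.array(p["T_tool_cam"])
def ray(n,uv,T=None):
    K,k1,p=cam(n); T=np.array(p["cam_to_world"]) if T is None else T
    uv=np.atleast_2d(np.array(uv,float))
    s=cv2.undistortPoints(uv[:,None],K,np.array([k1,0,0,0.]))[:,0]
    d=np.c_[s,np.ones(len(s))]@T[:3,:3].T
    return T[:3,3],d
def onz(n,uv,z,T=None):
    o,d=ray(n,uv,T); t=(z-o[2])/d[:,2]; return o+d*t[:,None]
def proj(n,P,T=None):
    K,k1,p=cam(n); T=np.array(p["cam_to_world"]) if T is None else T
    M=np.linalg.inv(T); P=np.atleast_2d(np.array(P,float))
    return cv2.projectPoints(P[:,None],cv2.Rodrigues(M[:3,:3])[0],M[:3,3],K,np.array([k1,0,0,0.]))[0][:,0]
def save(n,f):
    im=imaging.get_image(n); cv2.imwrite(f,im[:,:,::-1]); return im
E
python3 - <<'E'
from h import *
for n in("top","scene"):
    save(n,f"pics/{n}0.png"); K,k,p=cam(n); print(n,K.round(1).tolist(),k,np.round(p["cam_to_world"],3).tolist())
print(get_state()); print(imaging.camera_params("wrist"))
E
```

```text
top [[434.1, 0.0, 251.5], [0.0, 434.1, 188.2], [0.0, 0.0, 1.0]] -0.05726206121369025 [[-0.005, -0.997, 0.073, 0.482], [-1.0, 0.006, 0.004, 0.015], [-0.004, -0.073, -0.997, 1.145], [0.0, 0.0, 0.0, 1.0]]
scene [[362.7, 0.0, 252.5], [0.0, 362.7, 192.0], [0.0, 0.0, 1.0]] 0.016539746983810485 [[0.132, 0.74, -0.659, 1.124], [0.991, -0.096, 0.09, -0.079], [0.004, -0.665, -0.746, 0.692], [0.0, 0.0, 0.0, 1.0]]
{'clock': 0.1, 'qpos': array([-1.24203503e+00,  2.76561863e-01,  1.50602022e+00,  1.20055809e-05,
        1.36068960e+00, -1.21031411e-01]), 'qd': array([-0.00043804, -0.00102713, -0.00428663,  0.00081907, -0.00069965,
       -0.00060881]), 'effort': array([ 1.52864533e-03, -4.17697978e+01, -2.46405655e+01, -5.69636370e-05,
        5.83247791e-03,  5.33569860e-06]), 'position': array([ 0.2498378 , -0.51739929,  0.24950355]), 'ee_rot': array([-8.35596639e-04,  9.74817162e-01,  2.23004025e-01, -8.12011112e-05]), 'contact_force': array([ 0.01930601, -0.56828385,  0.55150858]), 'moment': array([-0.02715512,  0.00409935, -0.02547101]), 'gripper_force': 0.0, 'width': 0.08521705468105945}
{'camera_matrix': array([[264.89793982,   0.        , 255.1921926 ],
       [  0.        , 264.89793982, 189.48859107],
       [  0.        ,   0.        ,   1.        ]]), 'k1': -0.06239080974389111, 'T_tool_cam': array([[ 7.50237436e-04, -9.58175725e-01, -2.86179519e-01,
         7.32872643e-02],
       [ 9.99999705e-01,  6.71929493e-04,  3.71831938e-04,
        -2.77912226e-04],
       [-1.63987878e-04, -2.86179714e-01,  9.58175947e-01,
        -1.23325002e-01],
       [ 0.00000000e+00,  0.00000000e+00,  0.00000000e+00,
         1.00000000e+00]])}
```

View pics/top0.png

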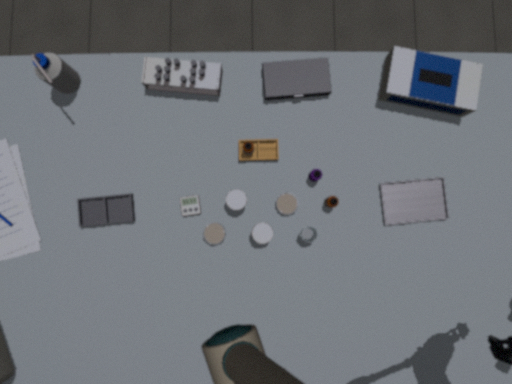

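View pics/scene0.png

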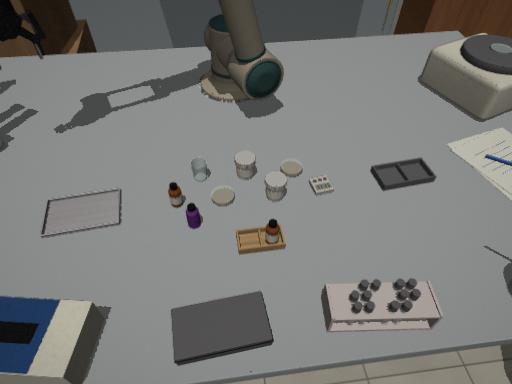

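The top view has these items, in (column, row) pixels:
- Dishes: beige, at (286,204) and (214,234).
- Pots: white, at (236,200) and (262,233).
- Brown bottle: (331,202), with the purple look-alike at (315,175).
- Beaker: (308,234). Timer: (190,205).
- Rack: (107,210). Caddy: (258,150), with the kept bottle at its left (+y) end. Tray: (413,201).

The loose bottle could be the item at (331,202) or the one at (315,175). The brown one fits and the purple one is the decoy. I'll measure next and confirm this in an enlarged crop.

```bash
cat > m.py <<'E'
from h import *
im=cv2.imread("pics/top0.png"); sc=cv2.imread("pics/scene0.png")
hsv=cv2.cvtColor(im,cv2.COLOR_BGR2HSV).astype(int); bg=cv2.medianBlur(im,71)
def blob(mask,x0,y0,x1,y1,hull=True):
    m=np.zeros_like(mask);m[y0:y1,x0:x1]=mask[y0:y1,x0:x1]
    c=max(cv2.findContours(m,cv2.RETR_EXTERNAL,cv2.CHAIN_APPROX_NONE)[0],key=cv2.contourArea); return c
diff=(np.abs(im.astype(int)-bg).max(2)>18).astype(np.uint8)*255
def circ(name,box,mask,z,n="top"):
    c=blob(mask,*box); (u,v),r=cv2.minEnclosingCircle(c); M=cv2.moments(c); q=(M['m10']/M['m00'],M['m01']/M['m00'])
    P=onz("top",[q,(u,v),(u+r,v)],z); print(name,np.round(q,1),"ctr",P[0,:2].round(4),"mec",P[1,:2].round(4),"R",round(abs(P[2,1]-P[1,1]),4))
V=hsv[...,2];S=hsv[...,1]
lid=((V>195)&(S<35)).astype(np.uint8)*255
circ("pot1",(222,186,250,214),lid,.062); circ("pot2",(248,219,276,248),lid,.062)
be=((im[...,2].astype(int)-im[...,0])>8).astype(np.uint8)*255
circ("dish1",(273,190,300,219),be,.012); circ("dish2",(200,220,228,249),be,.012)
blk=((V<60)).astype(np.uint8)*255
circ("cap",(320,190,342,214),blk,.0705); circ("kept",(238,138,256,162),blk,.0705)
def rect(name,box,mask,z):
    c=blob(mask,*box); P=onz("top",c[:,0].astype(float),z)[:,:2].astype(np.float32)
    (cx,cy),(w,h),a=cv2.minAreaRect(P*1000); print(name,round(cx,1),round(cy,1),round(w,1),round(h,1),round(a,1))
rect("rack",(70,185,145,235),(V<100).astype(np.uint8)*255,.02)
rect("tray",(370,170,455,232),diff,.012)
rect("caddy",(232,132,284,168),(S>90).astype(np.uint8)*255,.02)
rect("timer",(176,190,206,220),lid,.016)
circ("purple",(306,165,324,184),((S>60)).astype(np.uint8)*255,.05); circ("beaker",(296,222,322,248),diff,.04)
a=cv2.resize(im[130:255,180:355],None,fx=4,fy=4,interpolation=2)
cv2.imwrite("pics/crop1.png",a[:500,:700])
E
python3 m.py
```

```text
Traceback (most recent call last):
  File "m.py", line 13, in <module>
    circ("pot1",(222,186,250,214),lid,.062); circ("pot2",(248,219,276,248),lid,.062)
    ~~~~^^^^^^^^^^^^^^^^^^^^^^^^^^^^^^^^^^^
  File "m.py", line 9, in circ
    c=blob(mask,*box); (u,v),r=cv2.minEnclosingCircle(c); M=cv2.moments(c); q=(M['m10']/M['m00'],M['m01']/M['m00'])
  File "m.py", line 6, in blob
    c=max(cv2.findContours(m,cv2.RETR_EXTERNAL,cv2.CHAIN_APPROX_NONE)[0],key=cv2.contourArea); return c
ValueError: max() iterable argument is empty
```

```bash
sed -i '/^from h/,$b' m.py
python3 - <<'E'
s=open('m.py').read().splitlines()
s.insert(len(s)-0,"")
i=[k for k,l in enumerate(s) if l.startswith("V=hsv")][0]
s[i+1:i+1]=["a=cv2.resize(im[130:255,180:355],None,fx=4,fy=4,interpolation=2); cv2.imwrite('pics/crop1.png',a)",
"for p in [(236,198),(262,232),(286,204),(214,234),(250,270),(190,210),(331,202),(330,198),(107,210),(82,200),(413,201),(383,200),(241,150),(248,145),(308,234),(315,175)]: print(p,hsv[p[1],p[0]],im[p[1],p[0]])"]
open('m.py','w').write("\n".join(s))
E
python3 m.py 2>/dev/null
```

```text
(236, 198) [117  17 167] [167 157 156]
(262, 232) [120  13 162] [162 154 154]
(286, 204) [ 17  31 130] [114 123 130]
(214, 234) [ 15  28 128] [114 121 128]
(250, 270) [104  21 135] [135 130 124]
(190, 210) [120   9 108] [108 104 104]
(331, 202) [  5 124  35] [18 21 35]
(330, 198) [ 12 179  81] [24 47 81]
(107, 210) [135  19  53] [53 49 51]
(82, 200) [128  19  54] [54 50 51]
(413, 201) [133  17 138] [138 129 133]
(383, 200) [124  15 134] [134 126 127]
(241, 150) [ 17 122 125] [ 65  99 125]
(248, 145) [174  80  16] [12 11 16]
(308, 234) [111  19 131] [131 124 121]
(315, 175) [138 104  32] [32 19 27]
```

View pics/crop1.png

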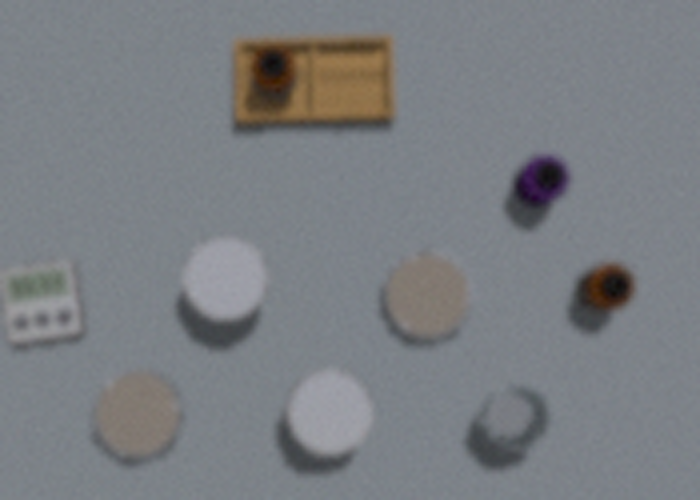

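The crop confirms it. The loose bottle is the brown one, crop (608,288) → top (332,202). The purple one at crop (541,180) stays. I'll fix the thresholds.

```bash
python3 - <<'E'
s=open('m.py').read()
i=s.index("a=cv2"); j=s.index("lid=")
s=s[:i]+s[j:]
s=s.replace("hsv=cv2","im=cv2.bilateralFilter(im,5,25,3)\nhsv=cv2",1)
s=s.replace("lid=((V>195)&(S<35))","lid=((V>145)&(S<35))").replace("V<60)).","V<42)).").replace("be=((im[...,2].astype(int)-im[...,0])>8)","be=((im[...,2].astype(int)-im[...,0])>3)")
s=s.replace('(V<100)','(V<85)').replace("S>60","(S>60)&(V<125)")
s=s.split("a=cv2.resize")[0]
s+='''
g=cv2.GaussianBlur(im,(3,3),0).astype(int)
for v in (195,202,210): print(v,[int(g[v,u].sum()/3) for u in range(372,456)])
'''
open('m.py','w').write(s)
E
python3 m.py
```

```text
pot1 [235.9 198.7] ctr [0.5353 0.0587] mec [0.5356 0.0586] R 0.0257
pot2 [262.4 232.3] ctr [ 0.4511 -0.0068] mec [ 0.4515 -0.0071] R 0.0256
dish1 [286.3 203.5] ctr [ 0.5244 -0.0708] mec [ 0.5243 -0.071 ] R 0.0262
dish2 [213.9 233.1] ctr [0.4484 0.1182] mec [0.4487 0.1187] R 0.0266
cap [333.2 201. ] ctr [ 0.5277 -0.183 ] mec [ 0.5277 -0.1834] R 0.0065
kept [247.9 145.8] ctr [0.6671 0.0279] mec [0.6676 0.0278] R 0.0065
rack 507.2 399.9 76.7 146.4 5.7
tray 534.0 -469.9 114.3 46.3 6.1
caddy 664.6 2.2 99.6 52.9 89.8
timer 518.8 180.3 8.2 42.9 9.2
purple [314.9 174.9] ctr [ 0.595  -0.1414] mec [ 0.5957 -0.1407] R 0.0167
beaker [306.  239.1] ctr [ 0.4326 -0.1178] mec [ 0.4379 -0.1199] R 0.0293
195 [130, 130, 130, 130, 130, 128, 119, 103, 91, 96, 114, 130, 137, 139, 140, 140, 141, 140, 140, 140, 139, 139, 139, 139, 139, 139, 139, 139, 138, 137, 137, 137, 137, 136, 136, 136, 136, 136, 136, 135, 135, 134, 134, 134, 134, 134, 133, 133, 133, 132, 132, 132, 131, 130, 130, 131, 131, 130, 130, 129, 129, 128, 128, 128, 128, 127, 127, 126, 125, 122, 110, 94, 89, 100, 117, 126, 128, 129, 129, 129, 128
[... 159 characters left out ...]
 135, 135, 134, 134, 133, 133, 134, 134, 134, 134, 134, 133, 133, 133, 133, 133, 132, 132, 132, 132, 132, 131, 131, 131, 131, 130, 130, 130, 130, 130, 130, 130, 129, 129, 129, 128, 128, 128, 127, 127, 127, 126, 121, 109, 91, 87, 101, 117, 125, 128, 129, 129, 129, 129, 129, 129]
210 [130, 130, 130, 130, 130, 130, 129, 127, 118, 102, 94, 102, 119, 132, 137, 139, 140, 140, 139, 139, 139, 138, 138, 137, 137, 137, 136, 136, 136, 135, 135, 136, 135, 135, 135, 134, 134, 134, 134, 133, 133, 133, 132, 132, 132, 132, 131, 131, 130, 130, 130, 130, 130, 130, 130, 130, 129, 129, 128, 128, 128, 128, 129, 129, 129, 128, 128, 128, 128, 127, 126, 121, 107, 90, 87, 101, 117, 126, 128, 129, 129, 129, 129, 130]
```

```bash
cat >> m.py <<'E'
print("----")
rect("tray",(370,170,455,232),(g.mean(2)<116).astype(np.uint8)*255,.012)
rect("caddyS60",(232,132,284,168),((S>60)).astype(np.uint8)*255,.02)
def loc(c,a,p):
    a=np.radians(a); R=np.array([[np.cos(a),-np.sin(a)],[np.sin(a),np.cos(a)]]); return (np.array(c)+R@p).round(1)
print("rack bays",loc((507.2,399.9),5.7,(0,35)),loc((507.2,399.9),5.7,(0,-35)))
E
python3 m.py | sed -n '/----/,$p'
```

```text
----
tray 533.2 -472.3 116.9 45.6 6.1
caddyS60 665.4 2.2 54.5 101.3 1.7
rack bays [503.7 434.7] [510.7 365.1]
```

```bash
python3 -m inch '[{"claw":1,"travel":[0.25,0.25,0],"turn":0.05},{"claw":1,"travel":[0.5,0.5,0],"turn":0.1},{"claw":1,"travel":[0.75,0.75,0],"turn":0.15},{"claw":1,"travel":[1,1,0],"turn":0.2},{"claw":1,"travel":[1,1,0],"turn":0.2}]' 60
```

```text
clock: 0.6
position: [0.4277, -0.3394, 0.25]
ee_rot: [-0.0, 0.857, 0.514, -0.0]
contact_force: [1.6, -1.4, -0.5]
width: 0.0852
gripper_force: 0.0
```

```bash
cat >> m.py <<'E'
m=(g.mean(2)<118); m[:170]=0;m[232:]=0;m[:,:370]=0;m[:,455:]=0
n,l,st,_=cv2.connectedComponentsWithStats(m.astype(np.uint8)); keep=[i for i in range(1,n) if st[i,4]>8]; print(st[keep].tolist())
v,u=np.nonzero(np.isin(l,keep)); P=onz("top",np.c_[u,v],.010)[:,:2]*1000
print("tray",cv2.minAreaRect(P.astype(np.float32)))
E
python3 m.py | tail -2
```

```text
[[423, 177, 26, 46, 292], [415, 179, 5, 3, 11], [385, 180, 28, 5, 71], [378, 184, 34, 43, 232], [414, 221, 8, 2, 12]]
tray ((527.2198486328125, -406.0164794921875), (117.07494354248047, 180.8904266357422), 5.209485054016113)
```

```bash
python3 -m inch '[{"claw":1,"travel":[0.12,0.25,-0.1],"turn":0.05},{"claw":1,"travel":[0.25,0.5,-0.25],"turn":0.1},{"claw":1,"travel":[0.37,0.75,-0.4],"turn":0.15},{"claw":1,"travel":[0.37,1,-0.45],"turn":0.157},{"claw":1,"travel":[0.37,1,-0.5],"turn":0.157}]'
```

```text
clock: 1.1
position: [0.501, -0.1382, 0.1495]
ee_rot: [-0.0, 0.706, 0.708, 0.0]
contact_force: [0.5, 0.3, -0.2]
width: 0.0851
gripper_force: 0.0
```

```bash
python3 -m inch '[{"claw":1,"travel":[0,0.235,0],"turn":0},{"claw":1,"travel":[0,0.235,0],"turn":0},{"claw":1,"travel":[0,0.235,0],"turn":0}]'
python3 - <<'E'
from h import *
st=get_state(); print(st["position"]); save("wrist","pics/w1.png")
K,k,p=cam("wrist"); T=T_wrist(st,p)
print(proj("wrist",[[.5244,-.0708,.016],[.5277,-.183,.0705],[.4511,-.0068,.062]],T).round(0))
E
```

```text
clock: 1.4
position: [0.5007, -0.0932, 0.1501]
ee_rot: [-0.0, 0.706, 0.708, -0.0]
contact_force: [0.4, 0.1, -1.3]
width: 0.0853
gripper_force: 0.0
[ 0.50066746 -0.09316568  0.15010652]
[[279. 164.]
 [284. 296.]
 [190.  93.]]
```

View pics/w1.png

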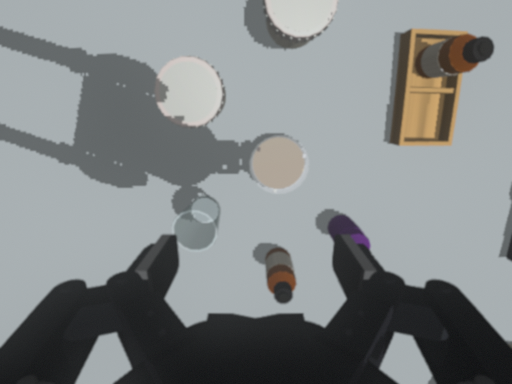

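The wrist view agrees with the top-view positions: dish at (279,164), pot at (190,93), brown cap at (283,292). I'll grasp the near dish.

```bash
python3 -m inch '[{"claw":1,"travel":[0.118,0.112,0],"turn":0},{"claw":1,"travel":[0.118,0.112,-0.2],"turn":0},{"claw":1,"travel":[0.118,0.112,-0.4],"turn":0},{"claw":1,"travel":[0.118,0.112,-0.5],"turn":0},{"claw":1,"travel":[0.118,0.112,-0.5],"turn":0}]'
```

```text
clock: 1.95
position: [0.5224, -0.0728, 0.0477]
ee_rot: [-0.003, 0.708, 0.707, -0.002]
contact_force: [-0.6, -0.2, 0.6]
width: 0.0852
gripper_force: 0.0
```

```bash
python3 -m inch '[{"claw":1,"travel":[0.01,0.01,-0.1],"turn":0},{"claw":1,"travel":[0.01,0.01,-0.15],"turn":0},{"claw":1,"travel":[0.01,0.01,-0.155],"turn":0},{"claw":0.3,"travel":[0.01,0.01,-0.155],"turn":0},{"claw":0.3,"travel":[0.01,0.01,-0.155],"turn":0}]' 30; python3 -m inch '[{"claw":0.2,"travel":[0,0,0],"turn":0},{"claw":0.2,"travel":[0,0,0],"turn":0},{"claw":0.2,"travel":[0,0,0],"turn":0},{"claw":0.2,"travel":[0,0,0],"turn":0}]' 30
```

```text
clock: 2.45
position: [0.5271, -0.0701, 0.0204]
ee_rot: [0.001, 0.707, 0.707, 0.0]
contact_force: [0.1, -0.0, 20.5]
width: 0.0591
gripper_force: 17.3
clock: 2.85
position: [0.5271, -0.0701, 0.0207]
ee_rot: [0.001, 0.707, 0.707, 0.0]
contact_force: [-1.0, -0.7, 6.6]
width: 0.0584
gripper_force: 32.1
```

```bash
python3 -m inch '[{"claw":0.2,"travel":[0,0,0.05],"turn":0},{"claw":0.2,"travel":[0,0,0.15],"turn":0},{"claw":0.2,"travel":[0,0,0.3],"turn":0},{"claw":0.2,"travel":[0,0,0.4],"turn":0},{"claw":0.2,"travel":[0,0,0.5],"turn":0}]';  python3 -m inch '[{"claw":0.2,"travel":[0,0,0],"turn":0},{"claw":0.2,"travel":[0,0,0],"turn":0}]'; python3 -c "
from h import *
save('wrist','pics/w2.png')"
```

```text
clock: 3.35
position: [0.5265, -0.0695, 0.1211]
ee_rot: [0.001, 0.707, 0.707, 0.0]
contact_force: [0.1, 0.5, 0.8]
width: 0.0585
gripper_force: 32.5
clock: 3.55
position: [0.5264, -0.0696, 0.1197]
ee_rot: [0.0, 0.707, 0.707, 0.0]
contact_force: [-0.3, -0.1, -0.6]
width: 0.0584
gripper_force: 32.5
```

View pics/w2.png

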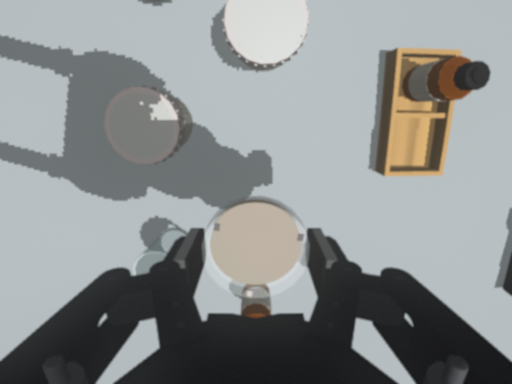

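The dish is held flat, centred between the pads at (256,243). I'm carrying it to the tray's far spot.

```bash
python3 -m inch '[{"claw":0.2,"travel":[0,-0.1,0],"turn":0.006},{"claw":0.2,"travel":[0,-0.25,0],"turn":0.012},{"claw":0.2,"travel":[0,-0.45,0],"turn":0.018},{"claw":0.2,"travel":[0,-0.65,0],"turn":0.024},{"claw":0.2,"travel":[0,-0.85,0],"turn":0.03}]'; python3 -m inch '[{"claw":0.2,"travel":[0,-0.2,0],"turn":0},{"claw":0.2,"travel":[0,-0.4,0],"turn":0},{"claw":0.2,"travel":[0,-0.6,0],"turn":0},{"claw":0.2,"travel":[0.02,-0.8,0],"turn":0},{"claw":0.2,"travel":[0.02,-0.95,0],"turn":0}]';python3 -m inch '[{"claw":0.2,"travel":[0,0,0],"turn":0},{"claw":0.2,"travel":[0,0,0],"turn":0}]'
```

```text
clock: 4.1
position: [0.5255, -0.2405, 0.1177]
ee_rot: [-0.001, 0.672, 0.74, -0.0]
contact_force: [0.3, -0.6, -0.4]
width: 0.0585
gripper_force: 32.5
clock: 4.6
position: [0.5299, -0.4318, 0.1172]
ee_rot: [-0.001, 0.673, 0.739, -0.0]
contact_force: [1.0, -0.4, -0.7]
width: 0.0585
gripper_force: 32.5
clock: 4.8
position: [0.5294, -0.4293, 0.1172]
ee_rot: [-0.002, 0.673, 0.739, 0.0]
contact_force: [-0.4, 0.8, -0.6]
width: 0.0584
gripper_force: 32.5
```

Run:
```python
from h import *
st=get_state(); im=save("wrist","pics/w3.png")[:,:,::-1].copy()
K,k,p=cam("wrist"); T=T_wrist(st,p)
a=np.radians(5.2);R=np.array([[np.cos(a),-np.sin(a)],[np.sin(a),np.cos(a)]])
C=np.array([[-.053,-.083],[.053,-.083],[.053,.083],[-.053,.083]])@R.T+[.527,-.406]
q=proj("wrist",np.c_[C,np.full(4,.012)],T); print(q.round(0).tolist())
cv2.polylines(im,[q.astype(np.int32)],True,(0,0,255),1); cv2.imwrite("pics/w3.png",im)
```

```text
[[200.0, 253.0], [309.0, 253.0], [321.0, 69.0], [189.0, 69.0]]
```

View pics/w3.png

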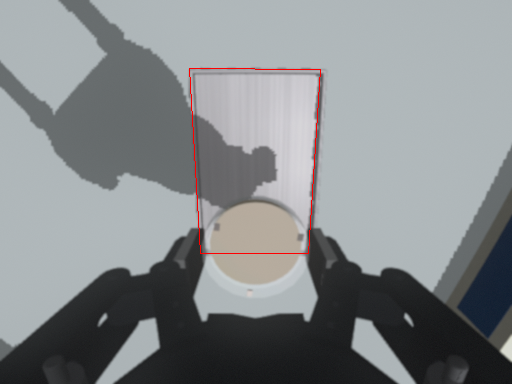

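The projected tray outline (red) fits to about 3 mm, so the tray centre is about (0.528, -0.409). Lowering.

```bash
python3 -m inch '[{"claw":0.2,"travel":[0.01,-0.1,0],"turn":0},{"claw":0.2,"travel":[0.01,-0.1,-0.15],"turn":0},{"claw":0.2,"travel":[0.01,-0.1,-0.3],"turn":0},{"claw":0.2,"travel":[0.01,-0.1,-0.4],"turn":0},{"claw":0.2,"travel":[0.01,-0.1,-0.4],"turn":0}]'; python3 -m inch '[{"claw":0.2,"travel":[0,0,-0.03],"turn":0},{"claw":0.2,"travel":[0,0,-0.06],"turn":0},{"claw":0.2,"travel":[0,0,-0.06],"turn":0},{"claw":0.2,"travel":[0,0,-0.06],"turn":0}]'
```

```text
clock: 5.35
position: [0.5305, -0.4458, 0.0355]
ee_rot: [-0.004, 0.672, 0.74, 0.0]
contact_force: [-1.1, 0.6, 0.0]
width: 0.0584
gripper_force: 32.5
clock: 5.75
position: [0.5327, -0.4498, 0.0281]
ee_rot: [0.001, 0.673, 0.74, 0.0]
contact_force: [-0.8, 0.2, -0.6]
width: 0.0586
gripper_force: 32.5
```

```bash
python3 -m inch '[{"claw":0.2,"travel":[0,0,-0.01],"turn":0},{"claw":0.2,"travel":[0,0,-0.02],"turn":0},{"claw":0.2,"travel":[0,0,-0.023],"turn":0},{"claw":0.2,"travel":[0,0,-0.023],"turn":0}]'
```

```text
clock: 6.15
position: [0.5323, -0.4497, 0.0228]
ee_rot: [0.0, 0.673, 0.74, 0.0]
contact_force: [0.3, -0.5, -0.1]
width: 0.0583
gripper_force: 32.5
```

```bash
python3 -m inch '[{"claw":0.6,"travel":[0,0,0],"turn":0},{"claw":0.6,"travel":[0,0,0],"turn":0},{"claw":0.6,"travel":[0,0,0],"turn":0},{"claw":0.6,"travel":[0,0,0.05],"turn":0},{"claw":0.6,"travel":[0,0,0.15],"turn":0}]'; python3 -m inch '[{"claw":0.8,"travel":[0,0,0.15],"turn":0},{"claw":1,"travel":[0,0.15,0.35],"turn":0},{"claw":1,"travel":[0,0.4,0.5],"turn":0},{"claw":1,"travel":[0,0.65,0.5],"turn":0},{"claw":1,"travel":[0,0.9,0.5],"turn":0}]'; python3 -m inch '[{"claw":1,"travel":[0,0.2,0],"turn":-0.01},{"claw":1,"travel":[0,0.4,0],"turn":-0.02},{"claw":1,"travel":[0,0.4,0],"turn":-0.03},{"claw":1,"travel":[0,0.4,0],"turn":-0.03}]'; python3 -c "
from h import *
im=save('top','pics/top1.png'); cv2.imwrite('pics/top1c.png',cv2.resize(im[150:250,180:470,::-1],None,fx=2.7,fy=2.7))"
```

```text
clock: 6.65
position: [0.5315, -0.4488, 0.0518]
ee_rot: [-0.002, 0.673, 0.74, 0.0]
contact_force: [0.2, -0.2, -0.4]
width: 0.068
gripper_force: 0.0
clock: 7.15
position: [0.5331, -0.2762, 0.1553]
ee_rot: [0.002, 0.673, 0.739, 0.001]
contact_force: [0.9, 0.6, 0.6]
width: 0.085
gripper_force: 0.0
clock: 7.55
position: [0.5326, -0.1958, 0.1538]
ee_rot: [0.001, 0.706, 0.708, 0.0]
contact_force: [0.8, 1.0, 0.3]
width: 0.0854
gripper_force: 0.0
```

View pics/top1c.png

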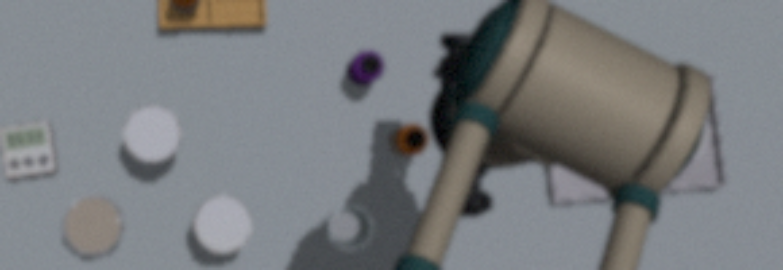

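```bash
python3 -m inch '[{"claw":0.6,"travel":[-0.025,0.064,0],"turn":0},{"claw":0.6,"travel":[-0.025,0.064,0],"turn":0},{"claw":0.6,"travel":[-0.025,0.064,-0.1],"turn":0},{"claw":0.6,"travel":[-0.025,0.064,-0.25],"turn":0},{"claw":0.6,"travel":[-0.025,0.064,-0.25],"turn":0}]'
```

```text
clock: 8.1
position: [0.5245, -0.1833, 0.0994]
ee_rot: [-0.004, 0.707, 0.707, -0.001]
contact_force: [-1.4, 1.0, -0.5]
width: 0.0682
gripper_force: 0.0
```

```bash
python3 -m inch '[{"claw":0.6,"travel":[0.01,0,-0.1],"turn":0},{"claw":0.6,"travel":[0.01,0,-0.2],"turn":0},{"claw":0.6,"travel":[0.01,0,-0.27],"turn":0},{"claw":0.6,"travel":[0.01,0,-0.27],"turn":0},{"claw":-0.5,"travel":[0.01,0,-0.27],"turn":0}]' 40; python3 -m inch '[{"claw":-0.5,"travel":[0,0,0],"turn":0},{"claw":-0.5,"travel":[0,0,0],"turn":0},{"claw":-0.5,"travel":[0,0,0],"turn":0},{"claw":-0.5,"travel":[0,0,0],"turn":0},{"claw":-0.5,"travel":[0,0,0],"turn":0}]'
```

```text
clock: 8.6
position: [0.5299, -0.1846, 0.0495]
ee_rot: [0.0, 0.707, 0.707, 0.0]
contact_force: [-0.3, -0.5, 0.1]
width: 0.0554
gripper_force: 0.0
clock: 9.1
position: [0.5301, -0.1846, 0.05]
ee_rot: [0.001, 0.707, 0.707, 0.0]
contact_force: [-0.9, 0.8, 5.4]
width: 0.0289
gripper_force: 39.2
```

```bash
python3 -m inch '[{"claw":-0.5,"travel":[0,0,0.05],"turn":0},{"claw":-0.5,"travel":[0,0,0.2],"turn":0},{"claw":-0.5,"travel":[0,0,0.35],"turn":0},{"claw":-0.5,"travel":[0,0,0.45],"turn":0},{"claw":-0.5,"travel":[0,0,0.45],"turn":0}]';  python3 -m inch '[{"claw":-0.5,"travel":[0.13,0.15,0],"turn":0},{"claw":-0.5,"travel":[0.27,0.31,0],"turn":0},{"claw":-0.5,"travel":[0.4,0.47,0],"turn":0},{"claw":-0.5,"travel":[0.54,0.64,0],"turn":0},{"claw":-0.5,"travel":[0.68,0.81,0],"turn":0}]';  python3 -m inch '[{"claw":-0.5,"travel":[0,0,0],"turn":0},{"claw":-0.5,"travel":[0,0,0],"turn":0}]'
python3 - <<'E'
from h import *
st=get_state(); im=save("wrist","pics/w4.png")[:,:,::-1].copy()
K,k,p=cam("wrist"); T=T_wrist(st,p); print(st["position"])
for a,c in((0,(0,0,255)),(1.7,(0,255,0))):
  a=np.radians(a);R=np.array([[np.cos(a),-np.sin(a)],[np.sin(a),np.cos(a)]])
  C=np.array([[-.027,-.052],[.027,-.052],[.027,.052],[-.027,.052]])@R.T+[.665,.0022]
  q=proj("wrist",np.c_[C,np.full(4,.020)],T)
  cv2.polylines(im,[q.astype(np.int32)],True,c,1)
cv2.imwrite("pics/w4.png",im)
E
```

```text
clock: 9.6
position: [0.5314, -0.185, 0.1422]
ee_rot: [0.003, 0.707, 0.707, 0.001]
contact_force: [-0.2, 0.1, -0.1]
width: 0.0286
gripper_force: 39.5
clock: 10.1
position: [0.6655, -0.0207, 0.1373]
ee_rot: [-0.001, 0.707, 0.707, -0.001]
contact_force: [-0.1, -1.6, 0.2]
width: 0.0283
gripper_force: 39.6
clock: 10.3
position: [0.6648, -0.0211, 0.137]
ee_rot: [-0.001, 0.706, 0.708, -0.001]
contact_force: [-0.4, -0.4, -0.1]
width: 0.0285
gripper_force: 39.7
[ 0.66480486 -0.02106433  0.13695406]
```

View pics/w4.png

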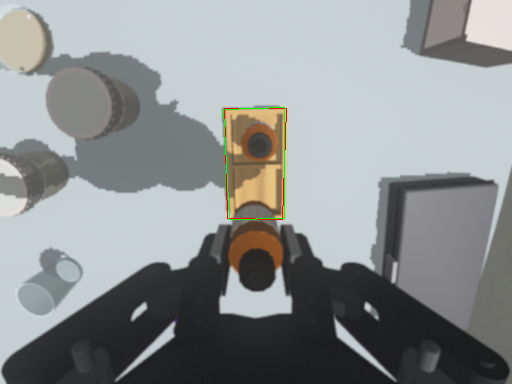

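The caddy outline fits, and the bottle is held upright. I'm lowering it into the -y bay.

```bash
python3 -m inch '[{"claw":-0.5,"travel":[0,-0.012,-0.1],"turn":0},{"claw":-0.5,"travel":[0,-0.012,-0.2],"turn":0},{"claw":-0.5,"travel":[0,-0.012,-0.32],"turn":0},{"claw":-0.5,"travel":[0,-0.012,-0.35],"turn":0},{"claw":-0.5,"travel":[0,-0.012,-0.35],"turn":0}]'; python3 -m inch '[{"claw":-0.5,"travel":[0,0,-0.03],"turn":0},{"claw":-0.5,"travel":[0,0,-0.045],"turn":0},{"claw":-0.5,"travel":[0,0,-0.045],"turn":0},{"claw":-0.5,"travel":[0,0,-0.045],"turn":0}]'
```

```text
clock: 10.85
position: [0.6638, -0.0255, 0.0675]
ee_rot: [-0.001, 0.707, 0.707, -0.001]
contact_force: [0.5, -0.1, -0.2]
width: 0.0284
gripper_force: 39.7
clock: 11.25
position: [0.6657, -0.0245, 0.0602]
ee_rot: [0.0, 0.707, 0.707, 0.0]
contact_force: [0.2, 0.3, -0.4]
width: 0.0284
gripper_force: 39.7
```

```bash
python3 -m inch '[{"claw":-0.5,"travel":[0,0,-0.015],"turn":0},{"claw":-0.5,"travel":[0,0,-0.03],"turn":0},{"claw":-0.5,"travel":[0,0,-0.03],"turn":0},{"claw":-0.5,"travel":[0,0,-0.03],"turn":0}]'
```

```text
clock: 11.65
position: [0.6656, -0.0245, 0.0541]
ee_rot: [0.0, 0.707, 0.707, 0.0]
contact_force: [-0.2, 0.7, 3.2]
width: 0.0282
gripper_force: 39.9
```

```bash
python3 -m inch '[{"claw":0.1,"travel":[0,0,0],"turn":0},{"claw":0.2,"travel":[0,0,0],"turn":0},{"claw":0.2,"travel":[0,0,0],"turn":0},{"claw":0.2,"travel":[0,0,0],"turn":0},{"claw":0.2,"travel":[0,0,0.1],"turn":0}]'; python3 -m inch '[{"claw":0.2,"travel":[0,0,0.15],"turn":0},{"claw":0.2,"travel":[0,0,0.35],"turn":0},{"claw":1,"travel":[-0.1,0.1,0.45],"turn":0},{"claw":1,"travel":[-0.3,0.2,0.45],"turn":0},{"claw":1,"travel":[-0.5,0.3,0.45],"turn":0}]'; python3 -m inch '[{"claw":1,"travel":[-0.15,0.115,0],"turn":0},{"claw":1,"travel":[-0.15,0.115,0],"turn":0},{"claw":1,"travel":[-0.15,0.115,0],"turn":0}]'
```

```text
clock: 12.15
position: [0.6631, -0.0243, 0.0709]
ee_rot: [-0.003, 0.707, 0.707, -0.002]
contact_force: [-0.2, 0.6, 0.7]
width: 0.0512
gripper_force: 0.0
clock: 12.65
position: [0.5651, 0.0359, 0.1644]
ee_rot: [0.001, 0.707, 0.707, 0.001]
contact_force: [-0.3, 1.1, -1.4]
width: 0.0854
gripper_force: 0.0
clock: 12.95
position: [0.5353, 0.0589, 0.1641]
ee_rot: [0.001, 0.706, 0.708, 0.0]
contact_force: [-0.3, 0.3, 0.1]
width: 0.0856
gripper_force: 0.0
```

```bash
python3 -m inch '[{"claw":1,"travel":[0,0,-0.15],"turn":0},{"claw":1,"travel":[0,0,-0.3],"turn":0},{"claw":1,"travel":[0,0,-0.45],"turn":0},{"claw":1,"travel":[0,0,-0.56],"turn":0},{"claw":1,"travel":[0,0,-0.56],"turn":0}]' 40; python3 -m inch '[{"claw":0.1,"travel":[0,0,0],"turn":0},{"claw":0.1,"travel":[0,0,0],"turn":0},{"claw":0.1,"travel":[0,0,0],"turn":0},{"claw":0,"travel":[0,0,0],"turn":0},{"claw":0,"travel":[0,0,0],"turn":0}]'
```

```text
clock: 13.45
position: [0.5345, 0.0577, 0.0486]
ee_rot: [-0.002, 0.707, 0.707, -0.002]
contact_force: [0.1, -0.4, 0.4]
width: 0.0855
gripper_force: 0.0
clock: 13.95
position: [0.537, 0.0583, 0.0533]
ee_rot: [0.002, 0.707, 0.707, 0.001]
contact_force: [1.8, -0.4, 5.1]
width: 0.0518
gripper_force: 42.1
```

```bash
python3 -m inch '[{"claw":0,"travel":[0,0,0.05],"turn":0},{"claw":0,"travel":[0,0,0.2],"turn":0},{"claw":0,"travel":[0,0,0.35],"turn":0},{"claw":0,"travel":[0,0.1,0.4],"turn":0},{"claw":0,"travel":[0,0.25,0.4],"turn":0}]'; python3 -m inch '[{"claw":0,"travel":[-0.04,0.2,0],"turn":0.006},{"claw":0,"travel":[-0.07,0.4,0],"turn":0.012},{"claw":0,"travel":[-0.1,0.6,0],"turn":0.018},{"claw":0,"travel":[-0.14,0.8,0],"turn":0.024},{"claw":0,"travel":[-0.16,1,0],"turn":0.03}]';  python3 -m inch '[{"claw":0,"travel":[0,0.2,0],"turn":0},{"claw":0,"travel":[0,0.4,0],"turn":0},{"claw":0,"travel":[0,0.5,0],"turn":0},{"claw":0,"travel":[0,0.5,0],"turn":0},{"claw":0,"travel":[0,0.5,0],"turn":0}]'
python3 - <<'E'
from h import *
st=get_state(); im=save("wrist","pics/w5.png")[:,:,::-1].copy()
K,k,p=cam("wrist"); T=T_wrist(st,p); print(st["position"])
a=np.radians(5.7);R=np.array([[np.cos(a),-np.sin(a)],[np.sin(a),np.cos(a)]])
C=np.array([[-.037,-.072],[.037,-.072],[.037,.072],[-.037,.072]])@R.T+[.5072,.3999]
q=proj("wrist",np.c_[C,np.full(4,.020)],T); print(q.round(0).tolist())
cv2.polylines(im,[q.astype(np.int32)],True,(0,0,255),1)
cv2.imwrite("pics/w5.png",im)
E
```

```text
clock: 14.45
position: [0.5367, 0.108, 0.1345]
ee_rot: [0.002, 0.708, 0.706, 0.002]
contact_force: [0.4, 1.0, -0.7]
width: 0.0519
gripper_force: 42.0
clock: 14.95
position: [0.5019, 0.3099, 0.1321]
ee_rot: [-0.0, 0.672, 0.74, -0.0]
contact_force: [-0.3, -0.6, -0.4]
width: 0.0516
gripper_force: 42.0
clock: 15.45
position: [0.5028, 0.4077, 0.1315]
ee_rot: [0.0, 0.672, 0.74, -0.001]
contact_force: [-0.5, -0.1, -0.5]
width: 0.0519
gripper_force: 42.0
[0.50283084 0.40771202 0.1314569 ]
[[222.0, 267.0], [295.0, 267.0], [302.0, 122.0], [216.0, 122.0]]
```

View pics/w5.png

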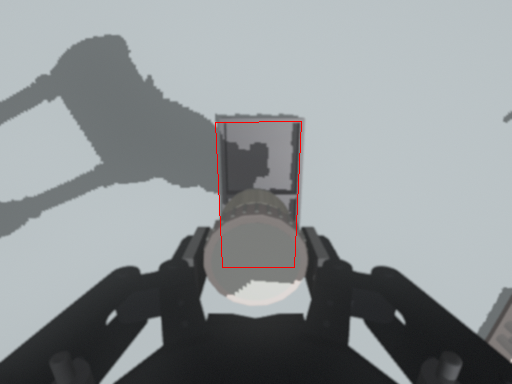

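Run:
```python
from h import *
st=get_state()
K,k,p=cam("wrist"); T=T_wrist(st,p)
im=cv2.imread("pics/w5.png")
for c in (245,285): print(c,[(r,int(im[r,c].mean())) for r in list(range(106,132,1))+list(range(182,204))])
a=np.radians(5.7);R=np.array([[np.cos(a),-np.sin(a)],[np.sin(a),np.cos(a)]])
for z in (0,.004,.02):
  C=np.array([[0.,.072],[0,.068],[0,.002],[0,-.002]])@R.T+[.5072,.3999]
  print(z,proj("wrist",np.c_[C,np.full(4,z)],T).round(0).tolist())
cv2.imwrite("pics/w5c.png",cv2.resize(im[100:230,200:330],None,fx=4,fy=4))
```

```text
245 [(106, 192), (107, 194), (108, 193), (109, 193), (110, 193), (111, 193), (112, 193), (113, 184), (114, 157), (115, 128), (116, 115), (117, 114), (118, 126), (119, 136), (120, 138), (121, 138), (122, 85), (123, 138), (124, 138), (125, 137), (126, 138), (127, 138), (128, 139), (129, 138), (130, 138), (131, 138), (182, 75), (183, 75), (184, 74), (185, 74), (186, 74), (187, 74), (188, 75), (189, 82), (190, 91), (191, 96), (192, 99), (193, 100), (194, 99), (195, 99), (196, 98), (197, 100), (198, 99), (199, 100), (200, 100), (201, 100), (202, 101), (203, 99)]
285 [(106, 194), (107, 193), (108, 193), (109, 193), (110, 193), (111, 193), (112, 193), (113, 185), (114, 160), (115, 130), (116, 117), (117, 119), (118, 134), (119, 146), (120, 149), (121, 85), (122, 149), (123, 149), (124, 149), (125, 149), (126, 148), (127, 149), (128, 149), (129, 149), (130, 149), (131, 148), (182, 145), (183, 144), (184, 145), (185, 144), (186, 143), (187, 143), (188, 131), (189, 103), (190, 75), (191, 63), (192, 62), (193, 70), (194, 99), (195, 130), (196, 141), (197, 142), (198, 140), (199, 142), (200, 141), (201, 140), (202, 139), (203, 136)]
0 [[258.0, 120.0], [258.0, 125.0], [258.0, 192.0], [258.0, 196.0]]
0.004 [[258.0, 120.0], [258.0, 125.0], [258.0, 193.0], [258.0, 197.0]]
0.02 [[259.0, 121.0], [259.0, 126.0], [259.0, 198.0], [259.0, 202.0]]
```

View pics/w5c.png

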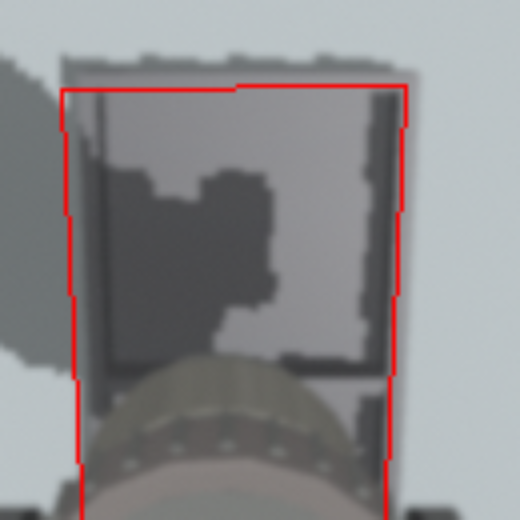

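The rack sits about 2–3 mm further in +y than the outline drawn from the top view. I'll aim between the two estimates, well inside tolerance, and lower the pot into the far bay.

```bash
python3 -m inch '[{"claw":0,"travel":[0.007,0.144,0],"turn":0},{"claw":0,"travel":[0.007,0.144,-0.05],"turn":0},{"claw":0,"travel":[0.007,0.144,-0.18],"turn":0},{"claw":0,"travel":[0.007,0.144,-0.3],"turn":0},{"claw":0,"travel":[0.007,0.144,-0.3],"turn":0}]'; python3 -m inch '[{"claw":0,"travel":[0,0,-0.02],"turn":0},{"claw":0,"travel":[0,0,-0.04],"turn":0},{"claw":0,"travel":[0,0,-0.04],"turn":0},{"claw":0,"travel":[0,0,-0.04],"turn":0}]'
```

```text
clock: 16.0
position: [0.5025, 0.4336, 0.0679]
ee_rot: [-0.001, 0.673, 0.739, -0.005]
contact_force: [-0.7, -0.3, -0.1]
width: 0.0519
gripper_force: 42.0
clock: 16.4
position: [0.5052, 0.4374, 0.0645]
ee_rot: [0.0, 0.673, 0.74, 0.001]
contact_force: [-0.7, 0.9, -1.1]
width: 0.0513
gripper_force: 42.0
```

```bash
python3 -m inch '[{"claw":0,"travel":[0,0,-0.015],"turn":0},{"claw":0,"travel":[0,0,-0.03],"turn":0},{"claw":0,"travel":[0,0,-0.034],"turn":0},{"claw":0,"travel":[0,0,-0.034],"turn":0},{"claw":0,"travel":[0,0,-0.034],"turn":0}]'
```

```text
clock: 16.9
position: [0.5048, 0.4374, 0.0573]
ee_rot: [0.0, 0.673, 0.74, 0.0]
contact_force: [-0.7, 0.1, 4.1]
width: 0.0518
gripper_force: 42.2
```

```bash
python3 -m inch '[{"claw":0.6,"travel":[0,0,0],"turn":0},{"claw":0.8,"travel":[0,0,0],"turn":0},{"claw":0.8,"travel":[0,0,0],"turn":0},{"claw":0.8,"travel":[0,0,0.1],"turn":0},{"claw":0.8,"travel":[0,0,0.3],"turn":0}]'; python3 -m inch '[{"claw":1,"travel":[0,-0.1,0.2],"turn":0},{"claw":1,"travel":[-0.05,-0.3,0.25],"turn":-0.01},{"claw":1,"travel":[-0.1,-0.55,0.25],"turn":-0.02},{"claw":1,"travel":[-0.15,-0.8,0.25],"turn":-0.03},{"claw":1,"travel":[-0.2,-1,0.25],"turn":-0.03}]'; python3 -m inch '[{"claw":1,"travel":[0,-0.25,0],"turn":0},{"claw":1,"travel":[-0.02,-0.5,0],"turn":0},{"claw":1,"travel":[-0.04,-0.75,0],"turn":0},{"claw":1,"travel":[-0.06,-1,0],"turn":0},{"claw":1,"travel":[-0.06,-1,0],"turn":0}]'; python3 -m inch '[{"claw":1,"travel":[0,-0.1,0],"turn":0},{"claw":1,"travel":[0,-0.1,0],"turn":0},{"claw":1,"travel":[0,-0.1,0],"turn":0}]'
```

```text
clock: 17.4
position: [0.5026, 0.4357, 0.1135]
ee_rot: [-0.001, 0.673, 0.74, -0.004]
contact_force: [0.3, 0.8, 0.0]
width: 0.0766
gripper_force: 0.0
clock: 17.9
position: [0.464, 0.2352, 0.1669]
ee_rot: [0.0, 0.707, 0.707, -0.0]
contact_force: [0.1, 0.1, -0.5]
width: 0.0859
gripper_force: 0.0
clock: 18.4
position: [0.4523, 0.0319, 0.1669]
ee_rot: [0.001, 0.709, 0.705, -0.001]
contact_force: [0.0, 1.2, 0.2]
width: 0.0851
gripper_force: 0.0
clock: 18.7
position: [0.4528, 0.0179, 0.1668]
ee_rot: [-0.0, 0.707, 0.707, 0.0]
contact_force: [0.6, -0.7, 1.2]
width: 0.0855
gripper_force: 0.0
```

```bash
python3 -m inch '[{"claw":1,"travel":[-0.008,-0.124,0],"turn":0},{"claw":1,"travel":[-0.008,-0.124,-0.1],"turn":0},{"claw":1,"travel":[-0.008,-0.124,-0.25],"turn":0},{"claw":1,"travel":[-0.008,-0.124,-0.3],"turn":0},{"claw":1,"travel":[-0.008,-0.124,-0.3],"turn":0}]' 40; python3 -m inch '[{"claw":1,"travel":[0,0,-0.1],"turn":0},{"claw":1,"travel":[0,0,-0.25],"turn":0},{"claw":1,"travel":[0,0,-0.25],"turn":0},{"claw":1,"travel":[0,0,-0.25],"turn":0}]'
```

```text
clock: 19.2
position: [0.45, -0.0063, 0.1056]
ee_rot: [-0.002, 0.706, 0.708, -0.001]
contact_force: [0.5, 0.5, -0.6]
width: 0.0855
gripper_force: 0.0
clock: 19.6
position: [0.4518, -0.0072, 0.0576]
ee_rot: [0.0, 0.707, 0.708, 0.0]
contact_force: [0.1, 0.1, 0.1]
width: 0.0853
gripper_force: 0.0
```

```bash
python3 -m inch '[{"claw":1,"travel":[0,0,-0.02],"turn":0},{"claw":0.1,"travel":[0,0,-0.02],"turn":0},{"claw":0.1,"travel":[0,0,-0.02],"turn":0},{"claw":0,"travel":[0,0,-0.02],"turn":0},{"claw":0,"travel":[0,0,-0.02],"turn":0}]' 40; python3 -m inch '[{"claw":0,"travel":[0,0,0],"turn":0},{"claw":0,"travel":[0,0,0],"turn":0},{"claw":0,"travel":[0,0,0],"turn":0}]'
```

```text
clock: 20.1
position: [0.4516, -0.0076, 0.0538]
ee_rot: [0.001, 0.707, 0.707, 0.0]
contact_force: [-1.1, 1.1, 5.2]
width: 0.0517
gripper_force: 40.9
clock: 20.4
position: [0.4516, -0.0076, 0.0538]
ee_rot: [0.001, 0.707, 0.707, 0.0]
contact_force: [-1.5, 0.2, 5.3]
width: 0.0517
gripper_force: 40.9
```

```bash
python3 -m inch '[{"claw":0,"travel":[0,0,0.05],"turn":0},{"claw":0,"travel":[0,0,0.2],"turn":0},{"claw":0,"travel":[0,0,0.35],"turn":0},{"claw":0,"travel":[0.02,0.1,0.4],"turn":0},{"claw":0,"travel":[0.05,0.25,0.4],"turn":0}]'; python3 -m inch '[{"claw":0,"travel":[0.05,0.2,0],"turn":0.006},{"claw":0,"travel":[0.1,0.4,0],"turn":0.012},{"claw":0,"travel":[0.15,0.6,0],"turn":0.018},{"claw":0,"travel":[0.2,0.8,0],"turn":0.024},{"claw":0,"travel":[0.25,1,0],"turn":0.03}]';  python3 -m inch '[{"claw":0,"travel":[0,0.2,0],"turn":0},{"claw":0,"travel":[0,0.4,0],"turn":0},{"claw":0,"travel":[0,0.5,0],"turn":0},{"claw":0,"travel":[0,0.55,0],"turn":0},{"claw":0,"travel":[0,0.55,0],"turn":0}]'; python3 -m inch '[{"claw":0,"travel":[0,0,0],"turn":0}]'
```

```text
clock: 20.9
position: [0.4629, 0.0419, 0.1358]
ee_rot: [0.002, 0.708, 0.706, 0.002]
contact_force: [0.5, 0.3, 0.1]
width: 0.0513
gripper_force: 42.0
clock: 21.4
position: [0.5114, 0.2442, 0.1337]
ee_rot: [0.0, 0.672, 0.74, 0.0]
contact_force: [0.3, -0.5, 0.3]
width: 0.0517
gripper_force: 42.0
clock: 21.9
position: [0.511, 0.3528, 0.133]
ee_rot: [0.0, 0.672, 0.74, -0.0]
contact_force: [0.3, -0.6, -0.5]
width: 0.0519
gripper_force: 42.0
clock: 22.0
position: [0.511, 0.351, 0.1329]
ee_rot: [0.0, 0.673, 0.74, -0.001]
contact_force: [-0.2, 0.1, -1.3]
width: 0.0514
gripper_force: 42.0
```

```bash
python3 -m inch '[{"claw":0,"travel":[0,0.08,0],"turn":0},{"claw":0,"travel":[0,0.08,-0.05],"turn":0},{"claw":0,"travel":[0,0.08,-0.18],"turn":0},{"claw":0,"travel":[0,0.08,-0.3],"turn":0},{"claw":0,"travel":[0,0.08,-0.3],"turn":0}]'; python3 -m inch '[{"claw":0,"travel":[0,0,-0.02],"turn":0},{"claw":0,"travel":[0,0,-0.04],"turn":0},{"claw":0,"travel":[0,0,-0.05],"turn":0},{"claw":0,"travel":[0,0,-0.05],"turn":0}]'
```

```text
clock: 22.5
position: [0.5086, 0.3665, 0.0689]
ee_rot: [-0.001, 0.673, 0.74, -0.004]
contact_force: [-0.4, -0.4, -0.4]
width: 0.0519
gripper_force: 42.0
clock: 22.9
position: [0.5114, 0.3686, 0.0633]
ee_rot: [0.0, 0.673, 0.74, 0.0]
contact_force: [-0.3, 0.5, -1.0]
width: 0.0523
gripper_force: 42.0
```

```bash
python3 -m inch '[{"claw":0,"travel":[0,0,-0.015],"turn":0},{"claw":0,"travel":[0,0,-0.027],"turn":0},{"claw":0,"travel":[0,0,-0.027],"turn":0},{"claw":0,"travel":[0,0,-0.027],"turn":0}]'
```

```text
clock: 23.3
position: [0.5114, 0.3687, 0.0579]
ee_rot: [0.0, 0.673, 0.74, 0.0]
contact_force: [-0.8, -0.6, 3.5]
width: 0.0516
gripper_force: 42.2
```

```bash
python3 -m inch '[{"claw":0.6,"travel":[0,0,0],"turn":0},{"claw":0.8,"travel":[0,0,0],"turn":0},{"claw":0.8,"travel":[0,0,0],"turn":0},{"claw":0.8,"travel":[0,0,0.1],"turn":0},{"claw":0.8,"travel":[0,0,0.3],"turn":0}]'; python3 -m inch '[{"claw":1,"travel":[0,-0.1,0.2],"turn":0},{"claw":1,"travel":[-0.05,-0.3,0.25],"turn":-0.01},{"claw":1,"travel":[-0.1,-0.55,0.25],"turn":-0.02},{"claw":1,"travel":[-0.2,-0.8,0.25],"turn":-0.03},{"claw":1,"travel":[-0.3,-1,0.25],"turn":-0.03}]'; python3 -m inch '[{"claw":1,"travel":[0,-0.15,0],"turn":0},{"claw":1,"travel":[0,-0.15,0],"turn":0},{"claw":1,"travel":[0,-0.15,0],"turn":0}]'
python3 - <<'E'
from h import *
st=get_state(); im=save("wrist","pics/w6.png")
K,k,p=cam("wrist"); T=T_wrist(st,p); print(st["position"],proj("wrist",[[.4484,.1182,.016]],T))
m=((im[...,0].astype(int)-im[...,2])>12).astype(np.uint8)*255
for c in cv2.findContours(m,cv2.RETR_EXTERNAL,cv2.CHAIN_APPROX_NONE)[0]:
    if cv2.contourArea(c)>300:
        q=cv2.minEnclosingCircle(c); print(q,onz("wrist",[q[0]],.014,T))
E
```

```text
clock: 23.8
position: [0.5089, 0.3671, 0.1145]
ee_rot: [-0.001, 0.673, 0.74, -0.004]
contact_force: [-0.1, -0.4, -0.8]
width: 0.0766
gripper_force: 0.0
clock: 24.3
position: [0.4508, 0.1667, 0.1675]
ee_rot: [0.001, 0.707, 0.707, 0.0]
contact_force: [1.3, -0.4, 0.3]
width: 0.0856
gripper_force: 0.0
clock: 24.6
position: [0.4515, 0.1382, 0.1677]
ee_rot: [0.0, 0.708, 0.707, 0.001]
contact_force: [0.7, 0.3, -0.1]
width: 0.0852
gripper_force: 0.0
[0.45149194 0.13821392 0.16772321] [[251.93283123 199.31085429]]
((432.8837890625, 265.4006042480469), 34.5499382019043) [[0.67268491 0.03023641 0.014     ]]
((251.43690490722656, 195.80599975585938), 22.949676513671875) [[0.44784683 0.12158883 0.014     ]]
```

```bash
python3 -m inch '[{"claw":1,"travel":[-0.017,-0.096,0],"turn":0},{"claw":1,"travel":[-0.017,-0.096,-0.2],"turn":0},{"claw":1,"travel":[-0.017,-0.096,-0.4],"turn":0},{"claw":1,"travel":[-0.017,-0.096,-0.55],"turn":0},{"claw":1,"travel":[-0.017,-0.096,-0.55],"turn":0}]'; python3 -m inch '[{"claw":1,"travel":[0,0,-0.05],"turn":0},{"claw":1,"travel":[0,0,-0.1],"turn":0},{"claw":1,"travel":[0,0,-0.1],"turn":0},{"claw":1,"travel":[0,0,-0.1],"turn":0}]'
```

```text
clock: 25.15
position: [0.4449, 0.1201, 0.0541]
ee_rot: [-0.003, 0.706, 0.708, -0.003]
contact_force: [-0.3, -0.8, 0.3]
width: 0.0856
gripper_force: 0.0
clock: 25.55
position: [0.4483, 0.1195, 0.038]
ee_rot: [0.0, 0.707, 0.707, 0.0]
contact_force: [-0.0, -0.2, 0.6]
width: 0.0855
gripper_force: 0.0
```

```bash
python3 -m inch '[{"claw":1,"travel":[0,0,-0.05],"turn":0},{"claw":1,"travel":[0,0,-0.084],"turn":0},{"claw":1,"travel":[0,0,-0.084],"turn":0},{"claw":0.3,"travel":[0,0,-0.084],"turn":0},{"claw":0.3,"travel":[0,0,-0.084],"turn":0}]' 30; python3 -m inch '[{"claw":0.2,"travel":[0,0,0],"turn":0},{"claw":0.2,"travel":[0,0,0],"turn":0},{"claw":0.2,"travel":[0,0,0],"turn":0},{"claw":0.2,"travel":[0,0,0],"turn":0}]' 30
```

```text
clock: 26.05
position: [0.4479, 0.1192, 0.0207]
ee_rot: [0.0, 0.707, 0.707, 0.0]
contact_force: [0.1, 0.8, 20.1]
width: 0.0588
gripper_force: 16.9
clock: 26.45
position: [0.4479, 0.1192, 0.0211]
ee_rot: [0.0, 0.707, 0.707, 0.0]
contact_force: [-0.8, 0.5, 6.1]
width: 0.0582
gripper_force: 32.1
```

```bash
python3 -m inch '[{"claw":0.2,"travel":[0,0,0.05],"turn":0},{"claw":0.2,"travel":[0,0,0.2],"turn":0},{"claw":0.2,"travel":[0,0,0.35],"turn":0},{"claw":0.2,"travel":[0,0,0.5],"turn":0},{"claw":0.2,"travel":[0.03,-0.15,0.5],"turn":0}]';  python3 -m inch '[{"claw":0.2,"travel":[0.07,-0.2,0],"turn":0.006},{"claw":0.2,"travel":[0.14,-0.4,0],"turn":0.012},{"claw":0.2,"travel":[0.21,-0.6,0],"turn":0.018},{"claw":0.2,"travel":[0.28,-0.8,0],"turn":0.024},{"claw":0.2,"travel":[0.34,-1,0],"turn":0.03}]'; python3 -m inch '[{"claw":0.2,"travel":[0,-0.2,0],"turn":0},{"claw":0.2,"travel":[0,-0.4,0],"turn":0},{"claw":0.2,"travel":[0,-0.6,0],"turn":0},{"claw":0.2,"travel":[0,-0.8,0],"turn":0},{"claw":0.2,"travel":[0,-1,0],"turn":0}]'; python3 -m inch '[{"claw":0.2,"travel":[0,-0.15,0],"turn":0},{"claw":0.2,"travel":[0,-0.15,0],"turn":0},{"claw":0.2,"travel":[0,-0.15,0],"turn":0}]'
```

```text
clock: 26.95
position: [0.4563, 0.0912, 0.1248]
ee_rot: [0.002, 0.706, 0.709, 0.004]
contact_force: [0.6, -0.7, -0.2]
width: 0.0582
gripper_force: 32.5
clock: 27.45
position: [0.5224, -0.1125, 0.1212]
ee_rot: [0.0, 0.673, 0.74, 0.0]
contact_force: [0.4, -0.2, -0.7]
width: 0.0584
gripper_force: 32.5
clock: 27.95
position: [0.5216, -0.3123, 0.121]
ee_rot: [0.0, 0.673, 0.74, 0.0]
contact_force: [1.1, -0.4, -0.2]
width: 0.0589
gripper_force: 32.5
clock: 28.25
position: [0.5214, -0.341, 0.1205]
ee_rot: [-0.0, 0.673, 0.739, 0.0]
contact_force: [-0.0, 0.4, 0.5]
width: 0.0588
gripper_force: 32.5
```

```bash
python3 -m inch '[{"claw":0.2,"travel":[0.015,-0.135,0],"turn":0},{"claw":0.2,"travel":[0.015,-0.135,-0.1],"turn":0},{"claw":0.2,"travel":[0.015,-0.135,-0.25],"turn":0},{"claw":0.2,"travel":[0.015,-0.135,-0.4],"turn":0},{"claw":0.2,"travel":[0.015,-0.135,-0.4],"turn":0}]'; python3 -m inch '[{"claw":0.2,"travel":[0,0,-0.02],"turn":0},{"claw":0.2,"travel":[0,0,-0.04],"turn":0},{"claw":0.2,"travel":[0,0,-0.04],"turn":0},{"claw":0.2,"travel":[0,0,-0.04],"turn":0}]'
```

```text
clock: 28.75
position: [0.5222, -0.3637, 0.0369]
ee_rot: [-0.005, 0.672, 0.74, 0.0]
contact_force: [-0.7, 1.4, -0.3]
width: 0.0586
gripper_force: 32.5
clock: 29.15
position: [0.5253, -0.368, 0.0338]
ee_rot: [0.001, 0.673, 0.74, 0.0]
contact_force: [-0.3, -0.2, 0.4]
width: 0.0581
gripper_force: 32.5
```

Down another 10.5 mm to the tray floor.

```bash
python3 -m inch '[{"claw":0.2,"travel":[0,0,-0.02],"turn":0},{"claw":0.2,"travel":[0,0,-0.04],"turn":0},{"claw":0.2,"travel":[0,0,-0.053],"turn":0},{"claw":0.2,"travel":[0,0,-0.053],"turn":0},{"claw":0.2,"travel":[0,0,-0.053],"turn":0}]'
```

```text
clock: 29.65
position: [0.5247, -0.3677, 0.0231]
ee_rot: [0.0, 0.673, 0.74, 0.0]
contact_force: [-1.2, 1.0, 7.9]
width: 0.0584
gripper_force: 33.2
```

```bash
python3 -m inch '[{"claw":0.6,"travel":[0,0,0],"turn":0},{"claw":0.6,"travel":[0,0,0],"turn":0},{"claw":0.6,"travel":[0,0,0],"turn":0},{"claw":0.6,"travel":[0,0,0.05],"turn":0},{"claw":0.6,"travel":[0,0,0.15],"turn":0}]'; python3 -m inch '[{"claw":0.6,"travel":[0,0,0.2],"turn":0},{"claw":0.6,"travel":[0,0,0.45],"turn":0},{"claw":0.6,"travel":[-0.2,0,0.7],"turn":0},{"claw":0.6,"travel":[-0.4,0,0.9],"turn":0},{"claw":0.6,"travel":[-0.6,-0.1,0.9],"turn":0}]'; python3 -m inch '[{"claw":0.6,"travel":[-0.2,-0.1,0],"turn":0},{"claw":0.6,"travel":[-0.4,-0.2,0],"turn":0},{"claw":0.6,"travel":[-0.6,-0.3,0],"turn":0},{"claw":0.6,"travel":[-0.7,-0.4,0],"turn":0},{"claw":0.6,"travel":[-0.7,-0.5,0],"turn":0}]'
python3 -c "
from h import *
im=save('top','pics/top2.png'); cv2.imwrite('pics/top2c.png',cv2.resize(im[125:255,70:460,::-1],None,fx=2,fy=2))
s=save('scene','pics/scene2.png');cv2.imwrite('pics/scene2c.png',cv2.resize(s[130:270,30:450,::-1],None,fx=1.9,fy=1.9))"
```

```text
clock: 30.15
position: [0.5238, -0.3669, 0.051]
ee_rot: [-0.002, 0.673, 0.74, -0.0]
contact_force: [1.1, -0.9, -0.5]
width: 0.0683
gripper_force: 0.0
clock: 30.65
position: [0.4148, -0.3846, 0.2347]
ee_rot: [0.004, 0.672, 0.741, 0.0]
contact_force: [-0.2, -1.0, 0.6]
width: 0.0682
gripper_force: 0.0
clock: 31.15
position: [0.2705, -0.485, 0.2307]
ee_rot: [-0.0, 0.674, 0.739, -0.001]
contact_force: [0.8, 0.4, 0.1]
width: 0.0684
gripper_force: 0.0
```

View pics/top2c.png

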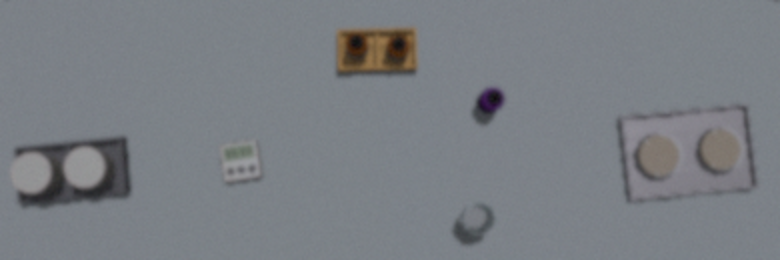

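View pics/scene2c.png

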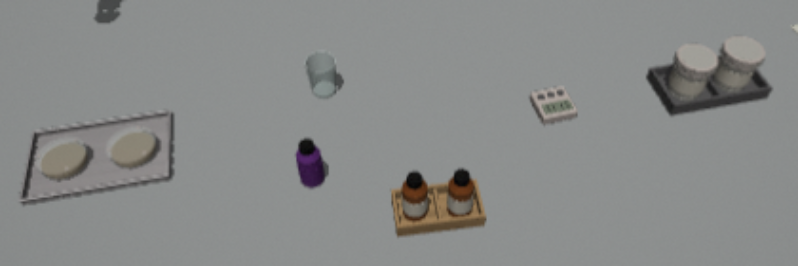

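Everything is in its place: dishes at (657,157) and (719,150) of the top crop, pots at (33,173) and (84,167), and both bottles in the caddy. The beaker stands and the purple bottle hasn't moved. I'll check the numbers before handing in.

Run:
```python
from h import *
im=cv2.bilateralFilter(cv2.imread("pics/top2.png"),5,25,3); hsv=cv2.cvtColor(im,cv2.COLOR_BGR2HSV); V=hsv[...,2]
def c(box,mask,z):
    m=np.zeros(mask.shape,np.uint8);x0,y0,x1,y1=box;m[y0:y1,x0:x1]=mask[y0:y1,x0:x1]
    k=max(cv2.findContours(m,0,1)[0],key=cv2.contourArea); return onz("top",[cv2.minEnclosingCircle(k)[0]],z)[0,:2]
def loc(P,o,a): 
    a=np.radians(a); d=P-np.array(o); return (np.array([[np.cos(a),np.sin(a)],[-np.sin(a),np.cos(a)]])@d).round(4)
w=V>140
for o in((.5072,.3999),(.508,.403)):
  print("pots",[loc(c(b,w,.066),o,5.7).tolist() for b in((72,196,98,226),(99,193,126,222))])
d=(im[...,2].astype(int)-im[...,0])>3
print("dish",[loc(c(b,d,.014),(.5275,-.4075),5.2).tolist() for b in((386,190,412,216),(416,188,444,214))])
k=V<42
print("caps",[loc(c(b,k,.0745),(.665,.0022),1).tolist() for b in((240,138,256,158),(262,138,276,158))])
```

```text
pots [[0.003, 0.0389], [0.0024, -0.0305]]
pots [[0.0019, 0.0359], [0.0013, -0.0335]]
dish [[0.0019, 0.0428], [0.0014, -0.04]]
caps [[0.0023, 0.0255], [-0.0024, -0.0267]]
```

All the positions are well inside tolerance, so I'm handing in.

```bash
python3 -c "
from rig import ticket
print(ticket.sign_off())"
```

```text
the job is handed in; nothing more can be done
None
```

The job is handed in: both dishes lie on the tray, one pot stands in each rack bay, and the loose bottle is beside the kept one in the caddy, with the beaker still standing; final camera measurements were within tolerance, but sign-off returned no verdict.

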